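Tighten the loose rack bracket with its ratchet handle

ROBOT

A 6-joint arm with a two-finger parallel gripper is mounted at the origin on the work surface. World frame = base frame: x ahead of the robot, y to its left, z up, the work surface at z = 0. Lengths are in m, angles in rad, forces in N, time in s.
With the tool pointing down it reaches from about 0.375 to 0.975 m from the base axis. Payload 3.8 kg.
Tool frame: the origin (TCP) lies midway between the tips of the shut fingers; the grasp point (between the pads) lies 19 mm behind it; z points along the fingers, y is the direction in which the jaws open and shut (so a half turn about z gives the same grasp; the last joint's range is limited). The gripper opens to 85 mm and grips with 20 to 120 N. Pads are 22 mm wide; open, the fingers measure 114 mm over their backs; the gripper's body (76 mm by 85 mm) begins 54 mm behind the grasp point. The pads swing forward as they close: fully open they stand 13 mm farther back than shut.
Start: joints at [1.24, 0.264, 1.604, -0, 1.274, -0.037], TCP at [0.195, 0.646, 0.231] pointing down, gripper open.
Joint ranges: [-2.63, 2.63], [-0.94, 2.18], [0.31, 2.57], [-1.31, 4.45], [0, 2.66], [-2.55, 2.55]. Speed limits (rad/s): [2.57, 2.57, 3.14, 3.14, 3.14, 3.14].

INTERFACE

Orientations are given as a rotation vector (axis times angle).
In Python, from workcell import bot gives the robot as it stands.
- The arm moves only by the tool arm_command, never from a script. Its argument "targets" is text: rows parted by semicolons, each of 7 numbers parted by spaces: the shift along the tool's x, y, z in mm, then the turn, a rotation vector about the tool's x, y, z in degrees, then the opening, from 0 (shut) to 1 (fully open). A call has 1 to 10 rows; each row is the pose to reach, as a shift and turn from the pose commanded when the call began, along the tool's axes at that moment; what a row does not reach only later rows make up. A row lasts 1/12 s, in which the tool goes at most 41.7 mm and 7.16 degrees, less where a joint would pass 70% of its speed; a pose out of reach is approached as far as the arm can. A call with a gripper value outside its range is refused whole. The fingers move at their own pace and stop on an object; "newtons" is the grip in N (left out, the last holds). Time passes only in rows, so rows that repeat a pose let the fingers close. It gives the time, the measured TCP pose, the force and the opening at its end, in the units of the state.
- bot.read_state(): the state, without advancing time (a new reading comes with each control period).
- bot.read_camera(name): name is "side" or "top" or "wrist"; returns (picture, depth): 420x560x3 uint8, blue, green, red; 420x560 float32, m along the optical axis (not along the pixel's ray), 0 where there is no reading.
- bot.camera_params(name): a dict with "fov_y" (degrees; the focal length in pixels is half the picture's height over the tangent of half this angle, whatever the lens; pixels are square), "cx", "cy" (the principal point, pixels), "xyz" and "rotation" of the camera in the world; the wrist camera has in their place "T_tool_cam" (4x4, takes a point from camera to tool coordinates, whose origin is the TCP and whose axes are the flange's). Camera axes: x right, y up, looking along -z (the intrinsics and any distortion apply to the point x, -y, -z); pixel columns grow to the right and rows downward; lengths in m; the calibration is good to about 2 mm. A picture is of the moment at which its call begins: read the wrist's pose just before it. camera_params takes no time and is no camera call.
- bot.finish_job(): hands the job in, once; it reports no verdict.
The state is a dict: "time": time; "q": joint angles; "joint_vel": joint speeds; "joint_torque": joint torques, N m; "tool_pos": TCP position; "tcp_rot": TCP orientation; "wrist_force": force on the tool from outside, world axes, zero at the start; "torque": the same for the moment, N m; "width": opening from 0.0 (shut) to 1.0 (fully open).
Only numpy, scipy, OpenCV 4.12 (cv2) and the standard library are available. Lean on these libraries where they do the work, as an engineer would, in place of code of your own. Each camera call takes 0.05 s, during which the arm holds its last target.

TASK

In the cheese ripening room, one of the two rack brackets on the bench has worked loose: the pointer on its bolt no longer points at its timber post. Swing that bracket's ratchet handle back and forth between its timber cheeks until the bolt is turned clockwise fully home and the pointer points straight at the post, then let go. Do not touch the other bracket.

Things in the scene. Friction and masses are not known exactly. Their poses are not given: they have to be found in the camera images.
- loose_bracket: Bracket to tighten, fixed: timber foot 210 x 170 mm, 30 mm thick. Origin on the bench on the bolt's vertical axis; +x points to its timber post (110 mm wide, top 115 mm up, near face 52 mm from the axis). Steel ratchet head, 74 mm across, top at 71 mm; bar handle 16 mm wide, top at 65 mm. Two timber cheeks, tops at 75 mm, 45 to 91 mm from the axis, stop the bar on both sides.
- loose_handle (a joint): Ratchet handle's angle about the bolt axis, rad, growing clockwise seen from above: 0 points along the bracket's -x, the cheeks stop it at -0.6 and +0.6. Turned clockwise it drives the bolt; counterclockwise it clicks back freely and the bolt stays. 24 teeth: up to 0.27 rad of each clockwise swing is lost before it bites. Stays where left.
- loose_grip (a point): Upright round black grip at that handle's end: 24 mm diameter, 63 to 125 mm above the bench, 130 mm from the bolt axis. The point is on the grip's axis, 100 mm above the bench. It is fixed to the handle and swings with it, slipping round between fingers that keep their yaw. Pushing it clockwise takes about 5 N, back about 1 N.
- loose_bolt (a joint): Turn of the bolt to tighten, rad, growing clockwise from above. 2.4 is fully home, a hard stop: the dark steel pointer (reaching 44 mm from the axis) on the ratchet head, which turns with the bolt, then points along the bracket's +x, at the post. Starts at 0.2 to 0.9, the pointer 1.5 to 2.2 rad counterclockwise of that. Stays where left.
- tight_bracket: The other bracket, same make and size with the same handle and grip, its bolt already home (pointer at its post): not to be touched. Origin and axes as for the first. Either bracket may stand on the left or the right, about 0.4 m apart.

How it is judged:
At the end, for the whole second after the job is handed in: The loose bracket's bolt is home: turned to within 0.18 rad (10 degrees) of its stop, pointer at the post, and still (value of joint loose_bolt above 2.22 rad and velocity of joint loose_bolt between -0.05 and 0.05 rad/s); the robot touches nothing.
It fails at once if the robot touches the other bracket (contact force between any of the fingers, the arm and tight_bracket above 2 N).
It also fails if it takes over 54 s, if anything falls off the work surface, if the arm or the gripper's body presses on something with over 40 N, if the wrist force passes 120 N, or if a joint passes its speed limit or range.

## Working session

There is one attempt and no reset: what is moved stays moved. The work goes in short steps, Python scripts to look and compute and a tool call to move; the robot and the scene stay as the last step left them, time stands still between calls to the robot, and variables do not carry over. Pictures are saved under pics/ and viewed, and the job is handed in when it is done.

Besides the shell and the picture viewer there is one more tool, called after ">>>" as name(argument=value, ...) on one line, values as JSON. arm_command: Moves the arm, as the interface text tells. Its arguments: {"type":"object","properties":{"targets":{"type":"string"},"newtons":{"type":"number"}},"required":["targets"]}

```bash
mkdir -p pics; ls; python3 - <<'E'
from workcell import bot
import cv2,numpy as np
s=bot.read_state();print(s)
for n in("top","side"):
    p,d=bot.read_camera(n);cv2.imwrite(f"pics/{n}0.png",p);np.save(f"{n}0.npy",d);print(n,bot.camera_params(n))
print(bot.camera_params("wrist"))
E
```

```text
pics
{'time': 0.0, 'q': array([ 1.24014212e+00,  2.64747822e-01,  1.60538350e+00, -3.40611904e-06,
        1.27373670e+00, -3.69077259e-02]), 'joint_vel': array([-0.00250752, -0.0001619 ,  0.00154299,  0.00229678, -0.00158339,
       -0.00037063]), 'joint_torque': array([ 6.05614769e-04, -5.15103078e+01, -3.67326164e+01, -2.92500727e-05,
        1.28651981e-02,  1.31133197e-05]), 'tool_pos': array([0.19520435, 0.64537614, 0.22996052]), 'tcp_rot': array([-0.45969654, -3.10735881,  0.00351443]), 'wrist_force': array([-0.65338394, -0.58375358, -0.23541422]), 'torque': array([-0.01413487, -0.00712736,  0.07648094]), 'width': 1.0043352018419707}
top {'fov_y': 52.54789775366562, 'cx': 283.9808038208437, 'cy': 203.11621045192467, 'xyz': array([ 0.49648342, -0.02109934,  0.96170481]), 'rotation': array([ 0.05501676, -0.04353525, -1.58784419])}
side {'fov_y': 47.72469789019756, 'cx': 272.19133122831545, 'cy': 211.2343778136449, 'xyz': array([ 0.17136539, -0.53114258,  0.73391244]), 'rotation': array([ 0.74578748, -0.25406585, -0.62531149])}
{'fov_y': 61.86393733808705, 'cx': 285.1665555105113, 'cy': 213.55076167811504, 'T_tool_cam': array([[-8.33436213e-05,  9.44823460e-01,  3.27579948e-01,
         8.47956427e-02],
       [ 9.99999939e-01, -3.22870005e-05,  3.47546096e-04,
        -2.25951459e-04],
       [ 3.38946279e-04,  3.27579957e-01, -9.44823400e-01,
        -1.41356803e-01],
       [ 0.00000000e+00,  0.00000000e+00,  0.00000000e+00,
         1.00000000e+00]])}
```

View pics/top0.png

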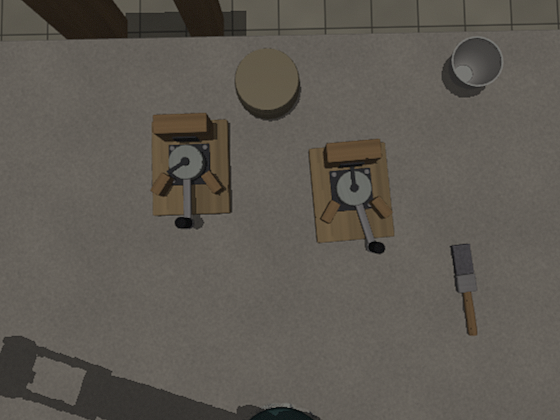

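View pics/side0.png

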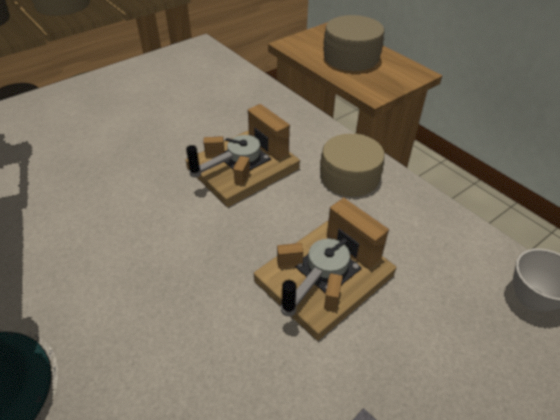

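The left bracket in the top view, with its head near px (187,162), has a pointer that leads down-left instead of at the post. The right one, at px (354,187), points at its post. I'll zoom in and measure.

```bash
cat > h.py <<'E'
import numpy as np,cv2
from scipy.spatial.transform import Rotation as R
from workcell import bot
def cam(n,s=None):
    c=bot.camera_params(n)
    f=210/np.tan(np.radians(c['fov_y']/2))
    if 'xyz' in c: return f,c['cx'],c['cy'],R.from_rotvec(c['rotation']).as_matrix(),c['xyz']
    T=np.eye(4);T[:3,:3]=R.from_rotvec(s['tcp_rot']).as_matrix();T[:3,3]=s['tool_pos'];T=T@c['T_tool_cam']
    return f,c['cx'],c['cy'],T[:3,:3],T[:3,3]
def onz(C,u,v,z):
    f,cx,cy,M,t=C; r=M@np.array([(u-cx)/f,-(v-cy)/f,-1]); return t+r*(z-t[2])/r[2]
def dep(C,u,v,d):
    f,cx,cy,M,t=C; return t+M@np.array([(u-cx)/f,-(v-cy)/f,-1])*d
def cloud(C,d):
    f,cx,cy,M,t=C; v,u=np.mgrid[0:420,0:560]
    P=np.stack([(u-cx)/f*d,-(v-cy)/f*d,-d],-1)@M.T+t; P[d==0]=np.nan; return P
E
python3 - <<'E'
from h import *
p=cv2.imread("pics/top0.png");d=np.load("top0.npy");C=cam("top")
P=cloud(C,d)
cv2.imwrite("pics/top0z.png",cv2.resize(p[95:265,130:410],None,fx=2.8,fy=2.8,interpolation=cv2.INTER_CUBIC))
for u,v in [(187,162),(184,223),(180,125),(354,187),(376,247),(355,152),(225,125),(222,208),(157,208),(320,350)]:
    print(u,v,P[v,u].round(3))
E
```

```text
187 162 [0.642 0.187 0.077]
184 223 [0.513 0.182 0.123]
180 125 [0.712 0.192 0.113]
354 187 [ 0.583 -0.162  0.076]
376 247 [ 0.46  -0.194  0.124]
355 152 [ 0.65  -0.16   0.113]
225 125 [0.731 0.113 0.031]
222 208 [0.547 0.122 0.028]
157 208 [0.549 0.266 0.026]
320 350 [ 0.229 -0.089 -0.001]
```

View pics/top0z.png

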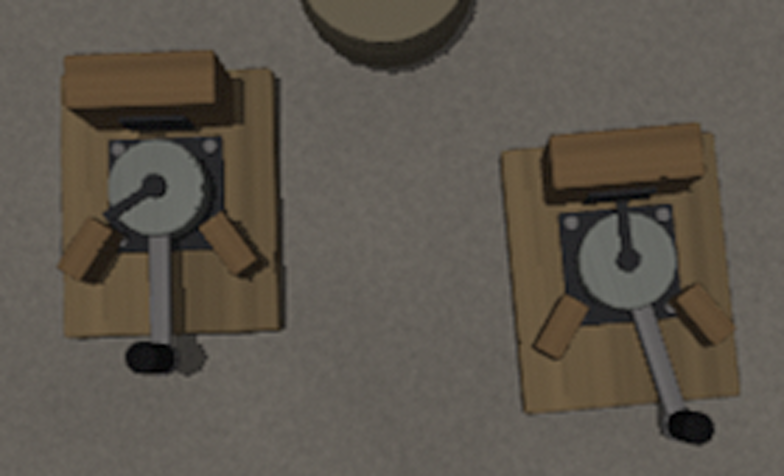

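```bash
python3 - <<'E'
from h import *
p=cv2.imread("pics/top0.png");d=np.load("top0.npy");C=cam("top");P=cloud(C,d)
Z=P[...,2]; v,u=np.mgrid[0:420,0:560]
g=p.astype(int); sat=g.max(2)-g.min(2); br=g.sum(2)
def box(a,b,c,e): m=np.zeros(Z.shape,bool); m[b:e,a:c]=1; return m
for name,B,G in(("L",(160,138,215,188),(170,210,200,232)),("R",(328,163,382,212),(362,238,390,256))):
    m=box(*B)&(sat<25)&(br>300)&(Z>.06)&(Z<.09)
    cs,_=cv2.findContours(m.astype(np.uint8)*255,cv2.RETR_EXTERNAL,cv2.CHAIN_APPROX_NONE)
    c=max(cs,key=cv2.contourArea); h=cv2.convexHull(c)
    (x,y),r=cv2.minEnclosingCircle(h);el=cv2.fitEllipse(h)
    print(name,"head px",x,y,r,el,"axis",onz(C,el[0][0],el[0][1],.071).round(4),"npx",m.sum(), "z",np.nanmedian(Z[m]))
    k=box(*G)&(Z>.118)&(Z<.135); print(" grip top",k.sum(),np.nanmean(P[k],0).round(4),np.nanmin(P[k],0),np.nanmax(P[k],0))
for name,B in(("L",(140,105,240,225)),("R",(295,130,405,248))):
    k=box(*B)&(Z>.018)&(Z<.04)&(sat>25)
    f=box(*B)&(Z>.105)&(sat>25)
    for nm,kk in(("foot",k),("post",f)):
        cs,_=cv2.findContours(kk.astype(np.uint8),cv2.RETR_EXTERNAL,cv2.CHAIN_APPROX_NONE)
        pts=P[kk][:,:2]; pts=pts[~np.isnan(pts).any(1)]
        rc=cv2.minAreaRect((pts*1000).astype(np.float32)); print(name,nm,rc)
E
```

```text
L head px 185.19671630859375 161.44467163085938 16.174440383911133 ((185.23977661132812, 161.40829467773438), (31.6467227935791, 32.19012451171875), 44.96234130859375) axis [0.6445 0.1922 0.071 ] npx 599 z 0.06991630640562152
 grip top 114 [0.5143 0.1912 0.123 ] [0.5035539  0.18010116 0.11865751] [0.52543301 0.2032019  0.12723179]
R head px 353.6133117675781 187.55418395996094 16.45046615600586 ((353.5826416015625, 187.62185668945312), (32.341064453125, 32.74272155761719), 102.59333038330078) axis [ 0.5823 -0.1618  0.071 ] npx 689 z 0.06955675432179909
 grip top 115 [ 0.4578 -0.1986  0.1223] [ 0.44783057 -0.21031598  0.11852695] [ 0.46934767 -0.18711231  0.12599287]
L foot ((639.0240478515625, 193.2469482421875), (208.24440002441406, 169.34405517578125), 1.015125036239624)
L post ((716.193359375, 194.96453857421875), (40.491024017333984, 110.36075592041016), 1.5314608812332153)
R foot ((577.3576049804688, -162.13792419433594), (207.96759033203125, 169.07444763183594), 3.943507671356201)
R post ((654.0357666015625, -156.61622619628906), (39.964515686035156, 109.16231536865234), 4.1266889572143555)
```

```bash
cat >> h.py <<'E'
AX=np.array([.6445,.1922]);PSI=.022
def goal(th,z):
    b=np.array([np.cos(PSI),np.sin(PSI)]);n=np.array([-b[1],b[0]])
    p=AX-.13*np.cos(th)*b+.13*np.sin(th)*n
    M=np.array([[-b[0],n[0],0],[-b[1],n[1],0],[0,0,-1.]])
    return np.r_[p,z],M
def rel(s,th,z):
    p,M=goal(th,z);M0=R.from_rotvec(s['tcp_rot']).as_matrix()
    return (M0.T@(p-s['tool_pos'])*1000).round(1),np.degrees(R.from_matrix(M0.T@M).as_rotvec()).round(2)
E
python3 - <<'E'
from h import *
s=bot.read_state();print(s['tool_pos'],R.from_rotvec(s['tcp_rot']).as_matrix().round(3))
print(goal(0.014,.2),rel(s,.014,.2),rel(s,.014,.085))
E
```

```text
[0.19524841 0.64543622 0.2300476 ] [[-0.957  0.29  -0.001]
 [ 0.29   0.957 -0.002]
 [ 0.    -0.002 -1.   ]]
(array([0.51450416, 0.19116001, 0.2       ]), array([[-0.99975801, -0.02199823,  0.        ],
       [-0.02199823,  0.99975801,  0.        ],
       [ 0.        ,  0.        , -1.        ]])) (array([-437.1, -342.3,   30.7]), array([ -0.12,  -0.02, -18.1 ])) (array([-437.2, -342. ,  145.7]), array([ -0.12,  -0.02, -18.1 ]))
```

>>> arm_command(targets="-28 -22 0 0 0 -2 1; -56 -44 0 0 0 -4 1; -84 -66 0 0 0 -6 1; -112 -88 0 0 0 -8 1; -140 -110 0 0 0 -10 1; -168 -132 0 0 0 -12 1; -196 -154 0 0 0 -14 1; -224 -176 0 0 0 -16 1; -252 -198 0 -0.1 0 -18.1 1; -280 -220 0 -0.1 0 -18.1 1")

```text
time: 0.93
tool_pos: [0.4001, 0.3526, 0.2309]
tcp_rot: [0.037, -3.141, -0.002]
wrist_force: [-0.4, 0.5, -0.5]
width: 0.998
```

```bash
python3 - <<'E'
from h import *
s=bot.read_state();print(s['time'],s['tool_pos'],s['q'],s['wrist_force'],rel(s,.014,.2))
E
```

```text
0.9333 [0.40013399 0.35262731 0.23088275] [ 6.74880886e-01 -4.98159069e-03  1.90655083e+00  1.27561771e-03
  1.23933837e+00 -9.20184211e-01] [-0.43435954  0.50641398 -0.4862882 ] (array([-110.5, -164.2,   30.6]), array([ 0.08, -0.01,  0.11]))
```

>>> arm_command(targets="-18 -27 0 0 0 0 1; -37 -54 0 0 0 0 1; -55 -82 0 0 0 0 1; -73 -109 0 0 0 0 1; -92 -137 5 0 0 0 1; -110 -164 15 0 0 0 1; -110.5 -164 30 0 0 0 1; -110.5 -164 30 0 0 0 1")

```text
time: 1.6
tool_pos: [0.5126, 0.1906, 0.1976]
tcp_rot: [0.029, -3.136, 0.0]
wrist_force: [-1.6, 0.5, -0.6]
width: 1.002
```

```bash
python3 - <<'E'
from h import *
s=bot.read_state();print(s['time'],s['tool_pos'],rel(s,.014,.085))
p,d=bot.read_camera("wrist");cv2.imwrite("pics/w1.png",p);np.save("w1.npy",d)
P=cloud(cam("wrist",s),d)
k=(P[...,2]>.117)&(P[...,2]<.128)&(np.abs(P[...,0]-.514)<.025)&(np.abs(P[...,1]-.191)<.025)
print(k.sum(),np.nanmean(P[k],0),np.nanmin(P[k],0),np.nanmax(P[k],0))
E
```

```text
1.6 [0.51263621 0.19059972 0.19757651] (array([ -2.5,   0.5, 112.6]), array([ 0.  , -0.31, -0.19]))
944 [0.51217829 0.18899299 0.12273497] [0.50143399 0.1775644  0.11705117] [0.52494324 0.20036182 0.12551287]
```

View pics/w1.png

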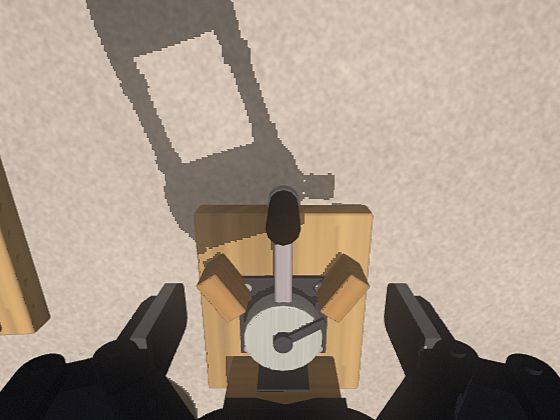

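The wrist view shows the grip at px (284,215), centred between the open fingers, and both cameras agree on its position. I'll descend and close gently.

>>> arm_command(targets="0 0 30 0 0 0 1; 0 0 60 0 0 0 1; 0 0 85 0 0 0 1; 0 0 105 0 0 0 1; 0 0 114 0 0 0 1; 0 0 114 0 0 0 1")

```text
time: 2.15
tool_pos: [0.5115, 0.1934, 0.0849]
tcp_rot: [0.037, -3.137, -0.001]
wrist_force: [-0.4, -0.7, -0.7]
width: 1.002
```

>>> arm_command(targets="0 0 0 0 0 0 0.4; 0 0 0 0 0 0 0.3; 0 0 0 0 0 0 0.2; 0 0 0 0 0 0 0.2; 0 0 0 0 0 0 0.2; 0 0 0 0 0 0 0.2; 0 0 0 0 0 0 0.2; 0 0 0 0 0 0 0.2", newtons=20)

```text
time: 2.82
tool_pos: [0.5147, 0.1932, 0.0884]
tcp_rot: [-0.035, 3.139, 0.003]
wrist_force: [-1.5, -1.3, 6.0]
width: 0.277
```

```bash
python3 - <<'E'
from h import *
s=bot.read_state();print(s['time'],s['tool_pos'],s['width'],s['wrist_force'],rel(s,.014,.085))
for a in np.linspace(0.014,-.58,9): print(round(a,2),rel(s,a,.085)[0])
E
```

```text
2.8167 [0.51474836 0.19318465 0.08835838] 0.2766313523892487 [-1.45365756 -1.30053753  6.00313878] (array([ 0.3, -2. ,  3.4]), array([0.11, 0.12, 0.  ]))
0.01 [ 0.3 -2.   3.4]
-0.06 [  0.1 -11.7   3.3]
-0.13 [ -0.9 -21.3   3.3]
-0.21 [ -2.5 -30.8   3.3]
-0.28 [ -4.9 -40.1   3.3]
-0.36 [ -7.9 -49.3   3.3]
-0.43 [-11.6 -58.2   3.3]
-0.51 [-16.  -66.8   3.3]
-0.58 [-20.9 -75.1   3.3]
```

>>> arm_command(targets="0 -11 0 0 0 0 0.2; -1 -21 0 0 0 0 0.2; -2.5 -31 0 0 0 0 0.2; -5 -40 0 0 0 0 0.2; -8 -49 0 0 0 0 0.2; -11.5 -58 0 0 0 0 0.2; -16 -67 0 0 0 0 0.2; -19 -72 0 0 0 0 0.2; -19 -72 0 0 0 0 0.2")

```text
time: 3.57
tool_pos: [0.5351, 0.1206, 0.0876]
tcp_rot: [-0.034, 3.141, 0.003]
wrist_force: [-2.2, 1.1, 6.5]
width: 0.273
```

```bash
cat >> h.py <<'E'
def st():
    s=bot.read_state();v=s['tool_pos'][:2]-AX;c,n=np.cos(PSI),np.sin(PSI)
    a=c*v[0]+n*v[1];b=-n*v[0]+c*v[1]
    print('t',s['time'],s['tool_pos'].round(4),'w',round(s['width'],3),'F',s['wrist_force'].round(1),'theta',round(np.arctan2(b,-a),3),'r',round(np.hypot(a,b),4));return s
E
python3 - <<'E'
from h import *
s=st()
for a in np.linspace(-.56,.58,11): print(round(a,2),rel(s,a,.085)[0])
E
```

```text
t 3.5667 [0.5351 0.1206 0.0876] w 0.273 F [-2.2  1.1  6.5] theta -0.558 r 0.1307
-0.56 [-0.8  0.1  2.6]
-0.45 [ 6.4 13.1  2.7]
-0.33 [12.  26.8  2.7]
-0.22 [16.  41.1  2.7]
-0.1 [18.4 55.7  2.7]
0.01 [19.1 70.5  2.7]
0.12 [18.1 85.3  2.8]
0.24 [15.4 99.8  2.8]
0.35 [ 11.1 114.    2.8]
0.47 [  5.3 127.6   2.8]
0.58 [ -2.1 140.4   2.9]
```

>>> arm_command(targets="7 13 0 0 0 0 0.2; 12.5 27 0 0 0 0 0.2; 16.5 41 0 0 0 0 0.2; 19 56 0 0 0 0 0.2; 19.5 70.5 0 0 0 0 0.2; 18.5 85 0 0 0 0 0.2; 16 100 0 0 0 0 0.2; 11.5 114 0 0 0 0 0.2; 6 127.5 0 0 0 0 0.2; -1.5 140 0 0 0 0 0.2")

```text
time: 4.4
tool_pos: [0.5307, 0.2596, 0.0862]
tcp_rot: [0.033, -3.136, 0.004]
wrist_force: [-5.2, -6.7, 4.4]
width: 0.272
```

```bash
python3 - <<'E'
from h import *
s=st()
p,d=bot.read_camera("side");cv2.imwrite("pics/s2.png",cv2.resize(p[90:220,170:320],None,fx=4,fy=4,interpolation=cv2.INTER_CUBIC))
p,d=bot.read_camera("wrist");cv2.imwrite("pics/w2.png",p)
for a in np.linspace(.58,-.58,11): print(round(a,2),rel(s,a,.085)[0])
E
```

```text
t 4.4 [0.5307 0.2596 0.0862] w 0.272 F [-5.2 -6.7  4.4] theta 0.557 r 0.1323
0.58 [-3.6  1.4  1.2]
0.46 [  3.9 -11.7   1.3]
0.35 [  9.9 -25.5   1.3]
0.23 [ 14.2 -40.    1.4]
0.12 [ 16.8 -54.8   1.4]
0.0 [ 17.6 -69.9   1.5]
-0.12 [ 16.7 -84.9   1.5]
-0.23 [ 14.1 -99.8   1.5]
-0.35 [   9.8 -114.2    1.5]
-0.46 [   3.8 -128.     1.5]
-0.58 [  -3.7 -141.1    1.5]
```

View pics/s2.png

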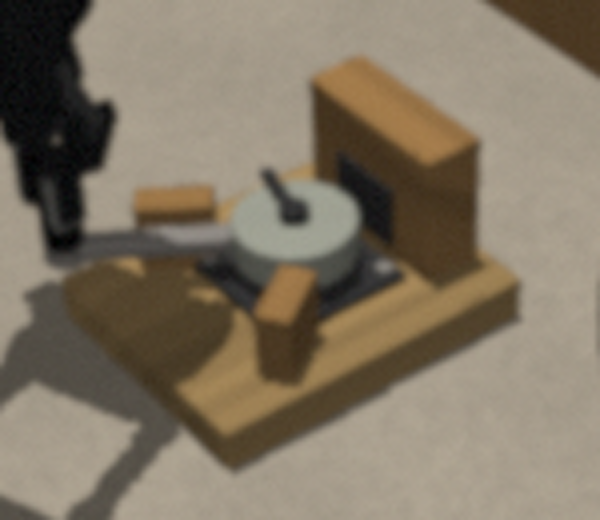

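View pics/w2.png

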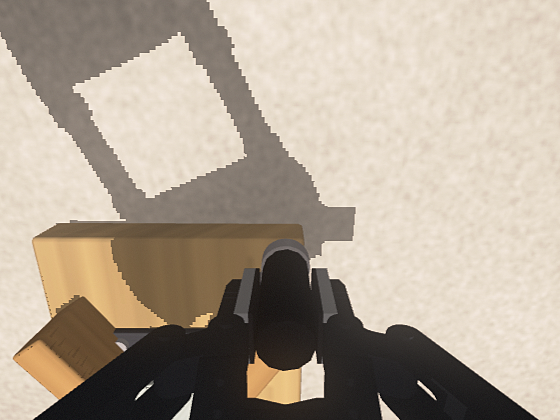

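The pointer, at px (268,172) in the crop, has swung well round toward the post. The grip still sits between the pads. Next is a back swing and another drive stroke.

>>> arm_command(targets="5 -12 0 0 0 0 0.2; 11 -26 0 0 0 0 0.2; 15 -40 0 0 0 0 0.2; 18 -55 0 0 0 0 0.2; 19 -70 0 0 0 0 0.2; 18 -85 0 0 0 0 0.2; 15 -100 0 0 0 0 0.2; 11 -114 0 0 0 0 0.2; 5 -128 0 0 0 0 0.2; -2 -140.5 0 0 0 0 0.2")

```text
time: 5.33
tool_pos: [0.5364, 0.12, 0.086]
tcp_rot: [0.036, -3.139, -0.003]
wrist_force: [-0.9, 4.2, -1.2]
width: 0.275
```

```bash
python3 - <<'E'
from h import *
s=st()
for a in np.linspace(-.58,.58,11): print(round(a,2),rel(s,a,.085)[0])
E
```

```text
t 5.3333 [0.5364 0.12   0.086 ] w 0.275 F [-0.9  4.2 -1.2] theta -0.567 r 0.13
-0.58 [-0.9 -1.5  1. ]
-0.46 [ 6.6 11.6  1.1]
-0.35 [12.5 25.5  1.1]
-0.23 [16.8 39.9  1.2]
-0.12 [19.4 54.8  1.2]
0.0 [20.3 69.8  1.2]
0.12 [19.4 84.9  1.2]
0.23 [16.8 99.7  1.3]
0.35 [ 12.4 114.1   1.3]
0.46 [  6.5 128.    1.3]
0.58 [ -1.  141.    1.3]
```

>>> arm_command(targets="6.5 12 0 0 0 0 0.2; 12.5 26 0 0 0 0 0.2; 17 40 0 0 0 0 0.2; 19.5 55 0 0 0 0 0.2; 20 70 0 0 0 0 0.2; 19.5 85 0 0 0 0 0.2; 18 95 0 0 0 0 0.2; 18 95 0 0 0 0 0.2")

```text
time: 6.0
tool_pos: [0.5154, 0.2151, 0.0856]
tcp_rot: [0.035, -3.136, 0.001]
wrist_force: [-5.8, -2.0, 1.5]
width: 0.275
```

```bash
python3 - <<'E'
from h import *
s=st()
p,d=bot.read_camera("side");cv2.imwrite("pics/s3.png",cv2.resize(p[90:220,170:320],None,fx=4,fy=4,interpolation=cv2.INTER_CUBIC))
for a in (.25,.3,.35,.4,.45,.5,.55,.58): print(round(a,2),rel(s,a,.085)[0])
E
```

```text
t 6.0 [0.5154 0.2151 0.0856] w 0.275 F [-5.8 -2.   1.5] theta 0.198 r 0.1311
0.25 [-2.6  6.4  0.6]
0.3 [-4.4 12.7  0.6]
0.35 [-6.4 18.8  0.6]
0.4 [-8.8 24.9  0.6]
0.45 [-11.5  30.8   0.6]
0.5 [-14.5  36.6   0.6]
0.55 [-17.7  42.2   0.5]
0.58 [-19.8  45.5   0.5]
```

View pics/s3.png

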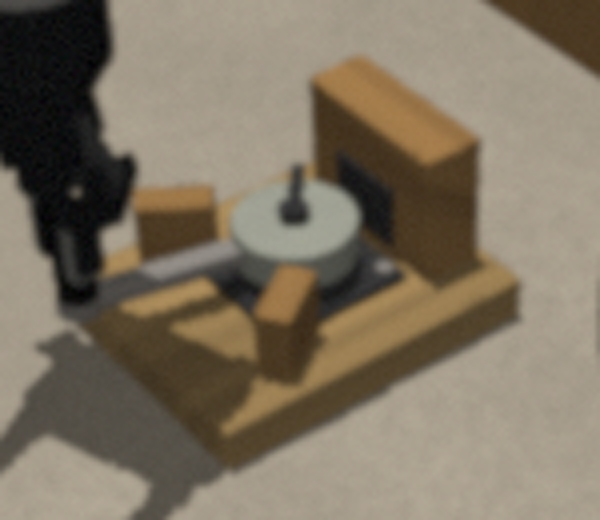

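The pointer tip is at px (297,168) in the crop and still short of home, so I'll finish this stroke.

>>> arm_command(targets="-4 12.5 0 0 0 0 0.2; -8 25 0 0 0 0 0.2; -14 37 0 0 0 0 0.2; -18.5 44 0 0 0 0 0.2; -18.5 44 0 0 0 0 0.2")

```text
time: 6.47
tool_pos: [0.5343, 0.2591, 0.0856]
tcp_rot: [0.034, -3.138, 0.001]
wrist_force: [-4.0, -2.1, -0.8]
width: 0.273
```

```bash
python3 - <<'E'
from h import *
s=st()
p,d=bot.read_camera("side");cv2.imwrite("pics/s4.png",cv2.resize(p[90:220,170:320],None,fx=4,fy=4,interpolation=cv2.INTER_CUBIC))
for a in np.linspace(.58,-.58,11): print(round(a,2),rel(s,a,.085)[0])
C=cam("side")
# project expected pointer-tip pixels vs angle to go
from itertools import product
f,cx,cy,M,t=C
for al in (2.1,1.5,1,.7,.5,.3,.1,0):
    X=np.r_[AX+.044*np.array([np.cos(PSI+al),np.sin(PSI+al)]),.078]; c=M.T@(X-t); u=cx+f*c[0]/-c[2]; v=cy-f*c[1]/-c[2]
    print(al,(4*(u-170)).round(),(4*(v-90)).round())
E
```

```text
t 6.4667 [0.5343 0.2591 0.0856] w 0.273 F [-4.  -2.1 -0.8] theta 0.568 r 0.1289
0.58 [0.  1.9 0.6]
0.46 [  7.5 -11.2   0.6]
0.35 [ 13.5 -25.    0.6]
0.23 [ 17.8 -39.4   0.7]
0.12 [ 20.4 -54.3   0.7]
0.0 [ 21.3 -69.3   0.7]
-0.12 [ 20.4 -84.4   0.7]
-0.23 [ 17.8 -99.2   0.7]
-0.35 [  13.5 -113.7    0.7]
-0.46 [   7.5 -127.5    0.7]
-0.58 [  -0.  -140.6    0.7]
2.1 217.0 189.0
1.5 247.0 168.0
1 283.0 160.0
0.7 306.0 160.0
0.5 320.0 163.0
0.3 333.0 167.0
0.1 345.0 173.0
0 350.0 177.0
```

View pics/s4.png

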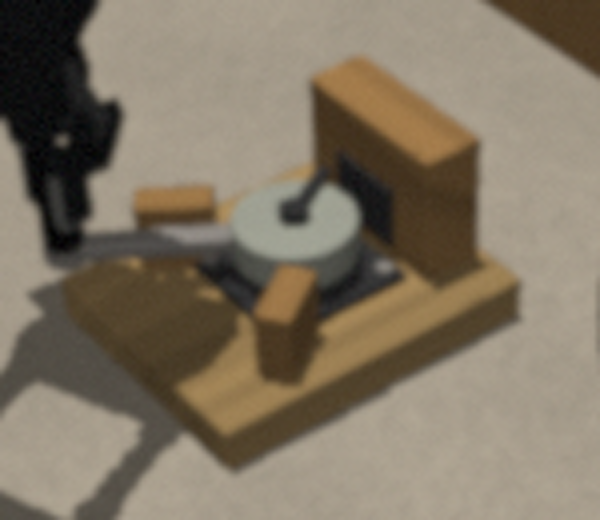

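The tip is at px (324,172), about 0.4 rad short of home. I'll swing back, then drive in small steps while watching the force.

>>> arm_command(targets="7 -12 0 0 0 0 0.2; 13 -26 0 0 0 0 0.2; 17.5 -40 0 0 0 0 0.2; 20 -55 0 0 0 0 0.2; 21 -70 0 0 0 0 0.2; 20 -85 0 0 0 0 0.2; 17.5 -100 0 0 0 0 0.2; 13 -114 0 0 0 0 0.2; 7 -128 0 0 0 0 0.2; 0.5 -139.5 0 0 0 0 0.2")

```text
time: 7.35
tool_pos: [0.5369, 0.1195, 0.0864]
tcp_rot: [0.035, -3.141, -0.003]
wrist_force: [-3.3, 4.0, -3.0]
width: 0.28
```

```bash
python3 - <<'E'
from h import *
s=st()
for a in np.linspace(-.58,.1,11): print(round(a,2),rel(s,a,.085)[0])
E
```

```text
t 7.35 [0.5369 0.1195 0.0864] w 0.28 F [-3.3  4.  -3. ] theta -0.572 r 0.1299
-0.58 [-0.5 -0.9  1.4]
-0.51 [4.1 6.7 1.4]
-0.44 [ 8.2 14.5  1.4]
-0.38 [11.7 22.6  1.4]
-0.31 [14.6 30.9  1.4]
-0.24 [17.  39.5  1.5]
-0.17 [18.8 48.1  1.5]
-0.1 [20.  56.9  1.5]
-0.04 [20.7 65.7  1.5]
0.03 [20.7 74.5  1.5]
0.1 [20.1 83.3  1.6]
```

>>> arm_command(targets="4.5 7 0 0 0 0 0.2; 8.5 15 0 0 0 0 0.2; 12 23 0 0 0 0 0.2; 15 31 0 0 0 0 0.2; 17 39.5 0 0 0 0 0.2; 17 39.5 0 0 0 0 0.2")

```text
time: 7.85
tool_pos: [0.5173, 0.1582, 0.0863]
tcp_rot: [0.034, -3.136, 0.002]
wrist_force: [-7.6, -6.8, 3.0]
width: 0.273
```

>>> arm_command(targets="1 4 0 0 0 0 0.2; 1.8 8.5 0 0 0 0 0.2; 1.8 8.5 0 0 0 0 0.2")

```text
time: 8.1
tool_pos: [0.5151, 0.1659, 0.0863]
tcp_rot: [0.034, -3.136, 0.003]
wrist_force: [-9.8, -6.0, 3.6]
width: 0.276
```

```bash
python3 - <<'E'
from h import *
s=st()
p,d=bot.read_camera("side");cv2.imwrite("pics/s5.png",cv2.resize(p[90:220,170:320],None,fx=4,fy=4,interpolation=cv2.INTER_CUBIC))
for a in np.linspace(-.2,.15,8): print(round(a,2),rel(s,a,.085)[0])
E
```

```text
t 8.1 [0.5151 0.1659 0.0863] w 0.276 F [-9.8 -6.   3.6] theta -0.178 r 0.1321
-0.2 [-2.6 -2.4  1.3]
-0.15 [-1.4  4.   1.3]
-0.1 [-0.6 10.4  1.3]
-0.05 [-0.1 16.9  1.2]
-0.0 [ 0.  23.4  1.2]
0.05 [-0.1 29.9  1.2]
0.1 [-0.6 36.4  1.2]
0.15 [-1.4 42.8  1.2]
```

View pics/s5.png

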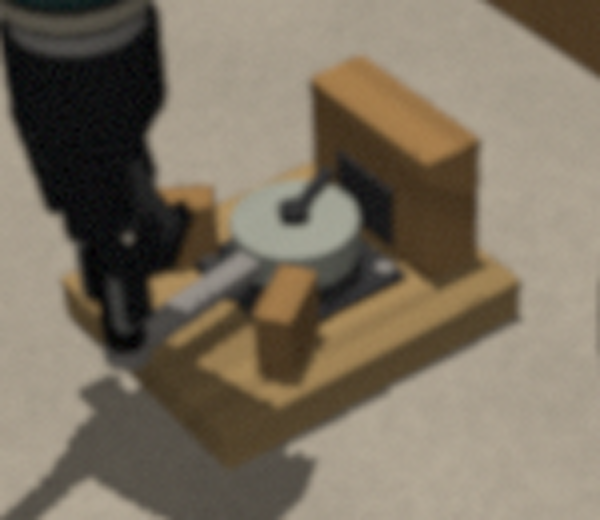

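The pawl has bitten and the pointer has just begun to move, with its tip near px (330,172). I'll keep driving.

>>> arm_command(targets="-1 5 0 0 0 0 0.2; -1 10 0 0 0 0 0.2; -0.5 15 0 0 0 0 0.2; -0.5 15 0 0 0 0 0.2")

```text
time: 8.48
tool_pos: [0.5143, 0.1812, 0.0862]
tcp_rot: [0.033, -3.134, 0.003]
wrist_force: [-11.7, -6.1, 5.2]
width: 0.278
```

>>> arm_command(targets="0 5 0 0 0 0 0.2; 0 10 0 0 0 0 0.2; 0 10 0 0 0 0 0.2")

```text
time: 8.73
tool_pos: [0.515, 0.1914, 0.0863]
tcp_rot: [0.033, -3.135, 0.002]
wrist_force: [-9.4, -4.5, 3.0]
width: 0.274
```

```bash
python3 - <<'E'
from h import *
s=st()
p,d=bot.read_camera("side");cv2.imwrite("pics/s6.png",cv2.resize(p[90:220,170:320],None,fx=4,fy=4,interpolation=cv2.INTER_CUBIC))
for a in np.linspace(-.05,.5,12): print(round(a,2),rel(s,a,.085)[0])
E
```

```text
t 8.7333 [0.515  0.1914 0.0863] w 0.274 F [-9.4 -4.5  3. ] theta 0.016 r 0.1295
-0.05 [ 0.3 -8.6  1.3]
0.0 [ 0.5 -2.1  1.3]
0.05 [0.3 4.4 1.3]
0.1 [-0.2 10.9  1.3]
0.15 [-1.  17.4  1.2]
0.2 [-2.1 23.8  1.2]
0.25 [-3.6 30.1  1.2]
0.3 [-5.3 36.4  1.2]
0.35 [-7.4 42.5  1.2]
0.4 [-9.8 48.6  1.2]
0.45 [-12.4  54.5   1.1]
0.5 [-15.4  60.3   1.1]
```

View pics/s6.png

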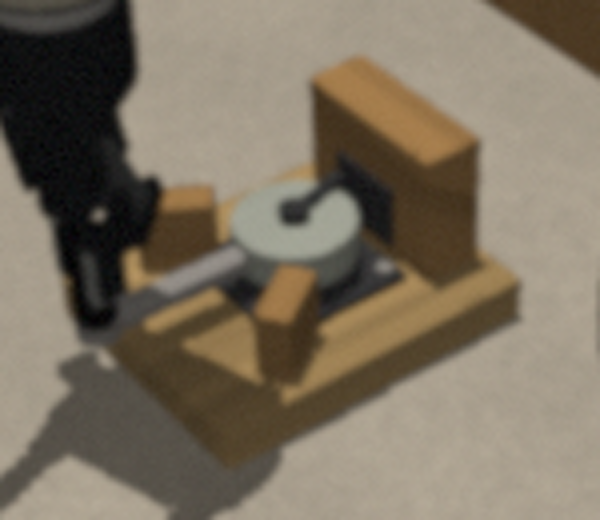

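>>> arm_command(targets="-1 5 0 0 0 0 0.2; -1.5 10 0 0 0 0 0.2; -1.5 10 0 0 0 0 0.2")

```text
time: 9.03
tool_pos: [0.5163, 0.2016, 0.0862]
tcp_rot: [0.033, -3.135, 0.002]
wrist_force: [-8.9, -3.6, 2.5]
width: 0.273
```

>>> arm_command(targets="-0.5 4 0 0 0 0 0.2; -1 8 0 0 0 0 0.2; -1 8 0 0 0 0 0.2")

```text
time: 9.28
tool_pos: [0.5177, 0.2094, 0.0862]
tcp_rot: [0.033, -3.136, 0.002]
wrist_force: [-7.1, -5.3, 1.4]
width: 0.276
```

```bash
python3 - <<'E'
from h import *
s=st()
p,d=bot.read_camera("side");cv2.imwrite("pics/s7.png",cv2.resize(p[90:220,170:320],None,fx=4,fy=4,interpolation=cv2.INTER_CUBIC))
for a in np.linspace(.1,.5,9): print(round(a,2),rel(s,a,.085)[0])
E
```

```text
t 9.2833 [0.5177 0.2094 0.0862] w 0.276 F [-7.1 -5.3  1.4] theta 0.157 r 0.128
0.1 [ 3.  -7.1  1.2]
0.15 [ 2.2 -0.6  1.2]
0.2 [1.  5.8 1.2]
0.25 [-0.4 12.1  1.2]
0.3 [-2.2 18.4  1.2]
0.35 [-4.2 24.6  1.2]
0.4 [-6.6 30.6  1.2]
0.45 [-9.3 36.5  1.1]
0.5 [-12.3  42.3   1.1]
```

View pics/s7.png

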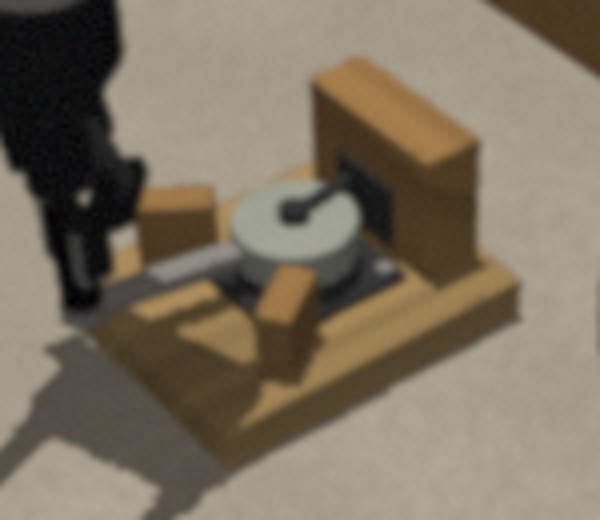

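No stop felt yet. I'll keep going in small steps until the force rises.

>>> arm_command(targets="0.5 4 0 0 0 0 0.2; 0.5 8 0 0 0 0 0.2; 0.5 8 0 0 0 0 0.2")

```text
time: 9.58
tool_pos: [0.5184, 0.2175, 0.0863]
tcp_rot: [0.033, -3.139, 0.001]
wrist_force: [-2.2, -4.6, -2.2]
width: 0.277
```

>>> arm_command(targets="-1 4 0 0 0 0 0.2; -2 8 0 0 0 0 0.2; -2 8 0 0 0 0 0.2")

```text
time: 9.83
tool_pos: [0.5196, 0.2254, 0.0863]
tcp_rot: [0.033, -3.138, 0.002]
wrist_force: [-5.5, -4.3, -0.5]
width: 0.273
```

```bash
python3 - <<'E'
from h import *
s=st()
p,d=bot.read_camera("side");cv2.imwrite("pics/s8.png",cv2.resize(p[90:220,170:320],None,fx=4,fy=4,interpolation=cv2.INTER_CUBIC))
for a in np.linspace(.2,.55,8): print(round(a,2),rel(s,a,.085)[0])
E
```

```text
t 9.8333 [0.5196 0.2254 0.0863] w 0.273 F [-5.5 -4.3 -0.5] theta 0.282 r 0.1292
0.2 [  3.3 -10.2   1.3]
0.25 [ 1.8 -3.8  1.3]
0.3 [0.1 2.4 1.3]
0.35 [-2.   8.6  1.2]
0.4 [-4.4 14.6  1.2]
0.45 [-7.  20.6  1.2]
0.5 [-10.   26.3   1.2]
0.55 [-13.3  32.    1.2]
```

View pics/s8.png

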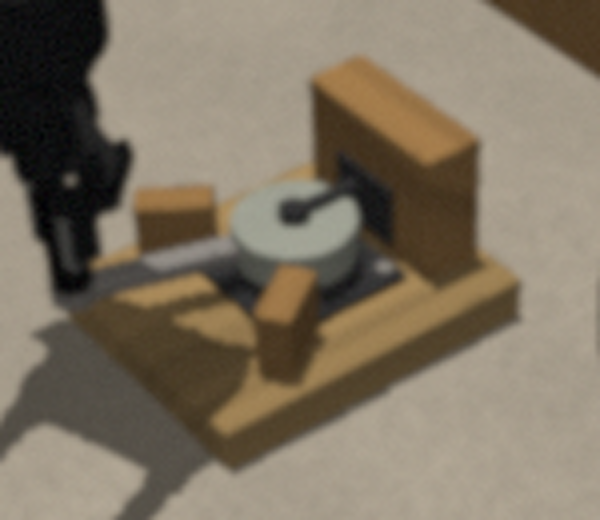

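>>> arm_command(targets="-1 4 0 0 0 0 0.2; -2 8 0 0 0 0 0.2; -2 8 0 0 0 0 0.2")

```text
time: 10.13
tool_pos: [0.5218, 0.2344, 0.0863]
tcp_rot: [0.033, -3.139, -0.001]
wrist_force: [-4.0, -0.4, -3.2]
width: 0.276
```

```bash
python3 - <<'E'
from h import *
s=st()
for a in np.linspace(.2,.55,8): print(round(a,2),rel(s,a,.085)[0])
E
```

```text
t 10.1333 [0.5218 0.2344 0.0863] w 0.276 F [-4.  -0.4 -3.2] theta 0.353 r 0.1297
0.2 [  5.7 -19.    1.3]
0.25 [  4.2 -12.7   1.3]
0.3 [ 2.5 -6.4  1.3]
0.35 [ 0.4 -0.3  1.3]
0.4 [-2.   5.8  1.3]
0.45 [-4.7 11.7  1.3]
0.5 [-7.6 17.5  1.3]
0.55 [-10.9  23.1   1.3]
```

>>> arm_command(targets="-1 3 0 0 0 0 0.2; -2 6 0 0 0 0 0.2; -2 6 0 0 0 0 0.2")

```text
time: 10.38
tool_pos: [0.5244, 0.2413, 0.0864]
tcp_rot: [0.034, -3.14, -0.002]
wrist_force: [-3.3, -0.3, -6.3]
width: 0.276
```

>>> arm_command(targets="-1 3 0 0 0 0 0.2; -2.5 6 0 0 0 0 0.2; -2.5 6 0 0 0 0 0.2")

```text
time: 10.63
tool_pos: [0.5274, 0.2478, 0.0864]
tcp_rot: [0.035, -3.141, -0.003]
wrist_force: [-2.2, -0.4, -9.8]
width: 0.276
```

```bash
python3 - <<'E'
from h import *
s=st()
p,d=bot.read_camera("side");cv2.imwrite("pics/s9.png",cv2.resize(p[90:220,170:320],None,fx=4,fy=4,interpolation=cv2.INTER_CUBIC))
p,d=bot.read_camera("top");cv2.imwrite("pics/t9.png",cv2.resize(p[95:265,130:410],None,fx=2.8,fy=2.8,interpolation=cv2.INTER_CUBIC))
for a in np.linspace(.2,.55,8): print(round(a,2),rel(s,a,.085)[0])
E
```

```text
t 10.6333 [0.5274 0.2478 0.0864] w 0.276 F [-2.2 -0.4 -9.8] theta 0.466 r 0.1297
0.2 [ 11.6 -32.4   1.4]
0.25 [ 10.1 -26.    1.4]
0.3 [  8.3 -19.8   1.4]
0.35 [  6.3 -13.6   1.4]
0.4 [ 3.9 -7.6  1.4]
0.45 [ 1.2 -1.7  1.4]
0.5 [-1.8  4.1  1.5]
0.55 [-5.   9.7  1.5]
```

View pics/s9.png

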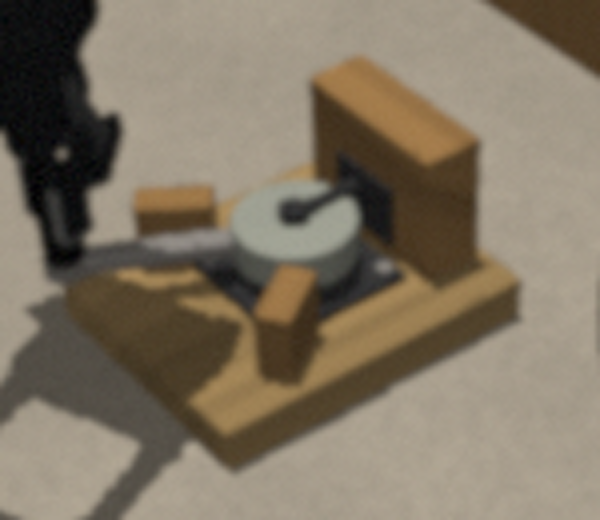

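View pics/t9.png

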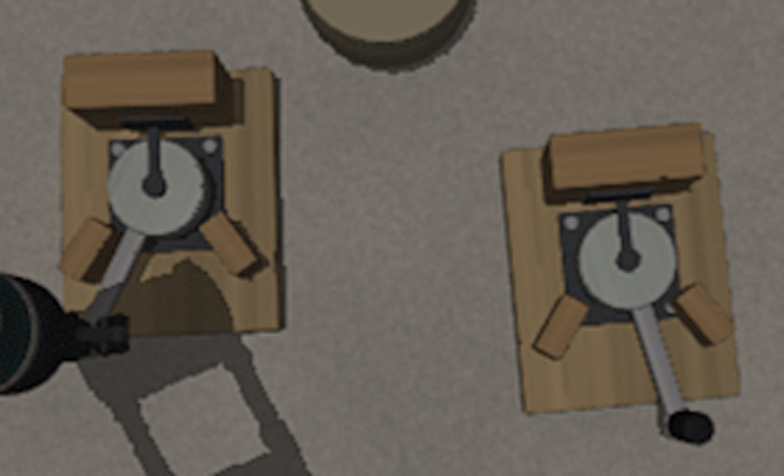

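In the top view the left pointer, hub (154,186) to tip (153,124), now points at the post. I'll measure its angle, because the handle moved through the last ~0.15 rad with little force.

```bash
python3 - <<'E'
from h import *
C=cam("top");p,d=bot.read_camera("top");cv2.imwrite("pics/t10.png",p)
g=p.astype(int)
for nm,ax,z in(("L",AX,.077),("R",np.array([.5823,-.1618]),.077)):
    # sample disc ring 10..34mm for dark pixels at height z
    best=[]
    f,cx,cy,M,t=C
    G=cv2.cvtColor(p,cv2.COLOR_BGR2GRAY).astype(np.float32)
    al=np.linspace(-3.14,3.14,721);rs=np.linspace(.016,.034,12)
    A,Rr=np.meshgrid(al,rs,indexing='ij')
    X=np.stack([ax[0]+Rr*np.cos(A),ax[1]+Rr*np.sin(A),np.full_like(A,z)],-1)
    c=(X-t)@M;u=cx-f*c[...,0]/c[...,2];v=cy+f*c[...,1]/c[...,2]
    I=cv2.remap(G,u.astype(np.float32),v.astype(np.float32),cv2.INTER_LINEAR).mean(1)
    w=np.clip(I.max()*.6-I,0,None); w[np.abs(al)>1]=0
    print(nm,"angle",(w*al).sum()/w.sum(),al[I.argmin()],I.min(),I.max())
E
```

```text
L angle -0.018792887263127854 -0.09594444444444417 36.411213 120.62484
R angle 0.10592256673064866 0.16572222222222255 38.05778 119.5162
```

>>> arm_command(targets="-1.5 3 0 0 0 0 0.2; -3 6 0 0 0 0 0.2; -3 6 0 0 0 0 0.2")

```text
time: 11.03
tool_pos: [0.5298, 0.2534, 0.0865]
tcp_rot: [0.035, -3.14, -0.002]
wrist_force: [-2.9, -4.0, -10.1]
width: 0.272
```

```bash
python3 - <<'E'
from h import *
s=st();print(s['joint_torque'],s['torque'])
E
```

```text
t 11.0333 [0.5298 0.2534 0.0865] w 0.272 F [ -2.9  -4.  -10.1] theta 0.512 r 0.1301
[  1.09046862 -51.48618221 -39.27377701   0.1530097   -1.18410297
  -0.310485  ] [-0.3822262   0.40685265 -0.3266755 ]
```

>>> arm_command(targets="-3 4 0 0 0 0 0.2; -5 7 0 0 0 0 0.2; -5 7 0 0 0 0 0.2")

```text
time: 11.28
tool_pos: [0.5342, 0.2602, 0.0866]
tcp_rot: [0.035, -3.139, -0.0]
wrist_force: [-5.3, -3.7, -8.3]
width: 0.273
```

```bash
cat >> h.py <<'E'
def pointer(p,ax,psi,rng=0.6):
    C=cam("top");f,cx,cy,M,t=C
    G=cv2.cvtColor(p,cv2.COLOR_BGR2GRAY).astype(np.float32)
    al=np.linspace(-rng,rng,241);out=[]
    for r in (.018,.022,.026,.030):
        X=np.stack([ax[0]+r*np.cos(al+psi),ax[1]+r*np.sin(al+psi),np.full_like(al,.077)],-1)
        c=(X-t)@M;u=cx-f*c[...,0]/c[...,2];v=cy+f*c[...,1]/c[...,2]
        I=cv2.remap(G,u.astype(np.float32)[None],v.astype(np.float32)[None],cv2.INTER_CUBIC)[0]
        w=np.clip(85-I,0,None);out.append((w*al).sum()/w.sum())
    return np.round(out,3)
E
python3 - <<'E'
from h import *
s=st()
p,d=bot.read_camera("top");cv2.imwrite("pics/t11.png",p)
for n in ("t10","t11"):
    q=cv2.imread(f"pics/{n}.png"); print(n,pointer(q,AX,PSI),pointer(q,np.array([.5823,-.1618]),.07))
p,d=bot.read_camera("side");q=cv2.resize(p[90:220,170:320],None,fx=4,fy=4,interpolation=cv2.INTER_CUBIC);cv2.imwrite("pics/s11.png",q)
L=[cv2.imread(f"pics/{n}.png")[140:240,220:400] for n in("s7","s8","s9","s11")]
cv2.imwrite("pics/cmp.png",cv2.resize(np.vstack([np.hstack(L[:2]),np.hstack(L[2:])]),None,fx=2,fy=2))
for a in np.linspace(.55,0,8): print(round(a,2),rel(s,a,.085)[0])
E
```

```text
t 11.2833 [0.5342 0.2602 0.0866] w 0.273 F [-5.3 -3.7 -8.3] theta 0.574 r 0.1296
t10 [-0.056 -0.051 -0.041 -0.03 ] [0.038 0.061 0.046 0.032]
t11 [-0.06  -0.053 -0.043 -0.031] [0.037 0.061 0.048 0.03 ]
0.55 [ 2.  -2.4  1.6]
0.47 [  7.  -11.3   1.6]
0.39 [ 11.3 -20.6   1.6]
0.31 [ 14.9 -30.2   1.6]
0.24 [ 17.6 -40.    1.6]
0.16 [ 19.6 -50.    1.6]
0.08 [ 20.8 -60.2   1.6]
0.0 [ 21.2 -70.4   1.6]
```

View pics/cmp.png

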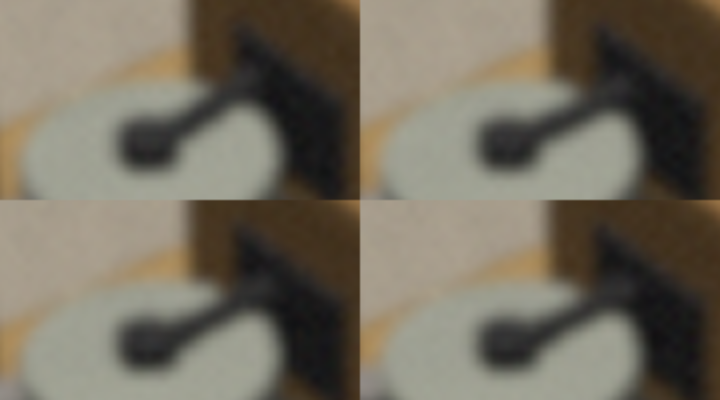

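Across the last 0.1 rad of handle travel the pointer did not move. It reads −0.05 rad from home, against +0.045 for the tight bracket, so measurement noise is about 0.05. I'll confirm with one more partial stroke.

>>> arm_command(targets="5 -8 0 0 0 0 0.2; 10 -18 0 0 0 0 0.2; 14 -28 0 0 0 0 0.2; 17 -39 0 0 0 0 0.2; 19 -49 0 0 0 0 0.2; 20.5 -60 0 0 0 0 0.2; 21 -70 0 0 0 0 0.2; 21 -70 0 0 0 0 0.2")

```text
time: 12.05
tool_pos: [0.5148, 0.1894, 0.0877]
tcp_rot: [0.035, -3.141, -0.003]
wrist_force: [-6.1, 0.5, -6.2]
width: 0.273
```

>>> arm_command(targets="0 7 0 0 0 0 0.2; -0.5 14 0 0 0 0 0.2; -2 21 0 0 0 0 0.2; -3 27 0 0 0 0 0.2; -3 27 0 0 0 0 0.2")

```text
time: 12.47
tool_pos: [0.5183, 0.2183, 0.0879]
tcp_rot: [-0.035, 3.141, 0.004]
wrist_force: [-5.4, -1.6, -3.3]
width: 0.273
```

```bash
python3 - <<'E'
from h import *
s=st()
p,d=bot.read_camera("top");cv2.imwrite("pics/t12.png",p);print(pointer(p,AX,PSI))
for a in np.linspace(.2,.55,8): print(round(a,2),rel(s,a,.085)[0])
E
```

```text
t 12.4667 [0.5183 0.2183 0.0879] w 0.273 F [-5.4 -1.6 -3.3] theta 0.226 r 0.1288
[-0.061 -0.054 -0.042 -0.031]
0.2 [ 1.8 -3.   2.9]
0.25 [0.4 3.3 2.9]
0.3 [-1.4  9.6  2.9]
0.35 [-3.5 15.7  2.9]
0.4 [-5.8 21.8  2.9]
0.45 [-8.5 27.7  3. ]
0.5 [-11.5  33.5   3. ]
0.55 [-14.8  39.1   3. ]
```

>>> arm_command(targets="-2 6 0 0 0 0 0.2; -3.5 12 0 0 0 0 0.2; -6 18 0 0 0 0 0.2; -9 25 0 0 0 0 0.2; -9 25 0 0 0 0 0.2")

```text
time: 12.93
tool_pos: [0.5278, 0.2436, 0.088]
tcp_rot: [-0.036, 3.139, 0.005]
wrist_force: [-1.8, -1.0, -3.6]
width: 0.271
```

```bash
python3 - <<'E'
from h import *
s=st()
p,d=bot.read_camera("top");cv2.imwrite("pics/t13.png",p);print(pointer(p,AX,PSI))
E
```

```text
t 12.9333 [0.5278 0.2436 0.088 ] w 0.271 F [-1.8 -1.  -3.6] theta 0.437 r 0.1275
[-0.061 -0.051 -0.041 -0.03 ]
```

The pointer stayed put through a 0.43 rad drive swing, which is more than the 0.27 rad that can be lost to backlash, so the bolt is home. I'll let go and retreat upward.

>>> arm_command(targets="0 0 0 0 0 0 0.5; 0 0 0 0 0 0 0.8; 0 0 0 0 0 0 1; 0 0 0 0 0 0 1; 0 0 0 0 0 0 1; 0 0 0 0 0 0 1; 0 0 0 0 0 0 1; 0 0 0 0 0 0 1")

```text
time: 13.65
tool_pos: [0.5266, 0.2424, 0.0871]
tcp_rot: [-0.035, 3.141, 0.003]
wrist_force: [0.4, -0.4, -0.4]
width: 1.004
```

>>> arm_command(targets="0 0 -15 0 0 0 1; 0 0 -40 0 0 0 1; 0 0 -70 0 0 0 1; 0 0 -100 0 0 0 1; 0 0 -130 0 0 0 1; 30 0 -140 0 0 0 1; 60 0 -140 0 0 0 1; 60 0 -140 0 0 0 1; 60 0 -140 0 0 0 1; 60 0 -140 0 0 0 1")

```text
time: 14.48
tool_pos: [0.4667, 0.2409, 0.2271]
tcp_rot: [-0.035, 3.14, 0.003]
wrist_force: [1.2, -0.1, -0.2]
width: 0.997
```

```bash
python3 - <<'E'
from h import *
s=st();print(abs(s['joint_vel']).max())
p,d=bot.read_camera("top");print(pointer(p,AX,PSI))
cv2.imwrite("pics/t14.png",cv2.resize(p[95:265,130:410],None,fx=2.8,fy=2.8,interpolation=cv2.INTER_CUBIC))
E
```

```text
t 14.4833 [0.4667 0.2409 0.2271] w 0.997 F [ 1.2 -0.1 -0.2] theta 0.289 r 0.1843
0.02202896792960631
[-0.056 -0.047 -0.04  -0.031]
```

View pics/t14.png

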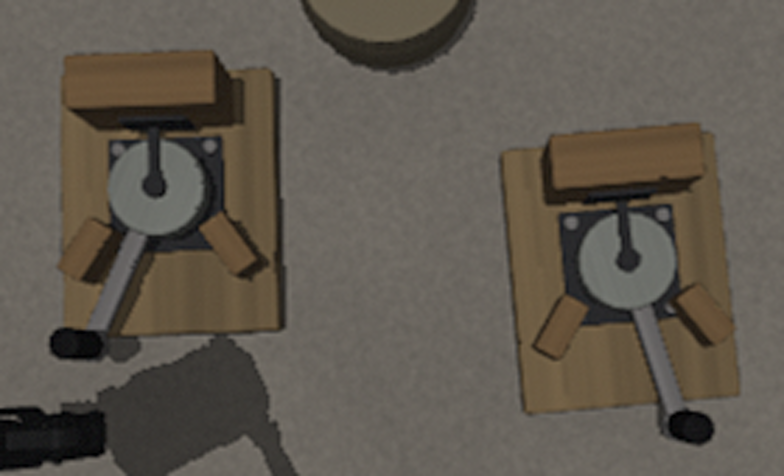

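The left pointer, hub (154,186) to tip (153,126), points at its post. The gripper is clear of everything and the other bracket has not moved.

```bash
python3 -c "
from workcell import bot
print(bot.finish_job())"
```

```text
the job is handed in; nothing more can be done
None
```

I tightened the loose bracket, which was the left one, and handed the job in at about 14.5 s. The pointer now points at its post. I gripped the handle at 20 N, drove the bolt clockwise in three swings, then opened the gripper and backed off upward.

- **Pointer angle:** the last top-camera reading was 0.03 to 0.06 rad past straight at the post. The tight bracket read 0.03 to 0.06 rad the other way, so I put the error at about 0.05 rad, well inside the 0.18 rad allowed.
- **Bolt home:** I made one more clockwise swing of about 0.43 rad, more than the 0.27 rad that can be lost before it bites, and the pointer did not move.
- **Clear at the end:** the wrist force was about 1 N, which is sensor noise, and the arm was nearly still. The other bracket was never approached and looks unmoved in the picture.

**What disagreed:** I expected the force to rise sharply at the hard stop, and it never did. The handle kept moving under low force while the pointer stayed still. I therefore judged the bolt home from the pointer angle and the extra swing, not from the force.

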